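# Rebuild the sorter cartridge and torque its clamp

## Robot

A 6-joint arm with a two-finger parallel gripper is mounted at the origin on the work surface. World frame = base frame: x ahead of the robot, y to its left, z up, the work surface at z = 0. Lengths are in m, angles in degrees, forces in N, time in s.
With the tool pointing down it reaches from about 0.4 to 0.825 m from the base axis. Payload 7 kg.
Tool frame: the origin (TCP) lies between the finger pads; the fingertips stand 8 mm ahead of it and the grasp point (between the pads) lies 11 mm behind it; z points along the fingers, y is the line along which they close (so a half turn about z gives the same grasp; the last joint's range is limited). The gripper opens to 88 mm and grips with 3 to 60 N. Pads are 19 mm wide; open, the fingers measure 130 mm over their backs; the gripper's body (78 mm by 193 mm) begins 47 mm behind the grasp point.
Start: joints at [-56.603, 20.546, 0.682, 0, -70.136, -16.507], TCP at [0.196, -0.646, 0.235] pointing down, gripper open.
Joint ranges: [-176.03, 176.03], [-82.01, 121.73], [-58.28, 71.71], [-173.87, 95.51], [-174.79, -0.11], [-173.66, 173.66]. Speed limits (degrees/s): [136.94, 136.94, 172.46, 180, 180, 180].

## Interface

Orientations are given as a 3x3 rotation matrix whose columns are the frame's x, y, z axes.
In Python, from rig import robot gives the robot as it stands. Calls block until the motion is done:
- robot.goto(position, orientation): joint-space move of the TCP to a pose.
- robot.servo_line(position, ori=None, speed=0.15): straight line of the TCP; ori=None keeps the orientation; speed is the mean speed in m/s.
- robot.movej(angles): joint-space move.
- robot.move_gripper(opening): opening from 0.0 (shut) to 1.0 (fully open); the grip force is fixed at half the most; returns when the fingers have stopped.
- robot.dwell(seconds).
- robot.ik(position, orientation): joint angles nearest the present ones, or None.
- robot.get_state(): the state.
- robot.grab_frame(name): name is "scene" or "top"; returns the picture (400x640x3 uint8, red, green, blue); there is no depth.
- robot.camera_info(name): a dict with "vfov" (degrees; the focal length in pixels is half the picture's height over the tangent of half this angle, whatever the lens; pixels are square), "cx", "cy" (the principal point, pixels), "view" (4x4, takes a point from world to camera coordinates). Camera axes: x right, y down, z forward; pixel columns grow to the right and rows downward; lengths in m; the calibration is good to about 2 mm. A picture is of the moment at which its call begins. camera_info takes no time and is no camera call.
A pose or a line that the arm cannot do raises robot.Unreachable and nothing moves.
- robot.job_done(): hands the job in; it is judged then, once.
The state is a dict: "t": time; "qpos": joint angles; "qvel": joint speeds; "effort": joint torques, N m; "position": TCP position; "tcp_rot": TCP orientation; "force": force on the tool from outside, world axes, zero at the start; "ft_torque": the same for the moment, N m; "grip_width": opening from 0.0 (shut) to 1.0 (fully open); "finger_force": force on a finger pad.
Only numpy, scipy, OpenCV 4.12 (cv2) and the standard library are available. Lean on these libraries where they do the work, as an engineer would, in place of code of your own. Each camera call takes 0.05 s, during which the arm holds its last target. There are 200 camera calls.

## Task

Rebuild the disc sorter's cartridge in its dock: lay the thick block flat in the pocket, then every window-frame spacer on the table, then the disc-topped cover, all square inside the pocket's fences. Fit the click wrench on the dock's square clamp bolt and turn it clockwise until the bolt is fully tight and the wrench's breakaway joint trips, stop there without forcing the handle far past the trip, and lay the wrench back on its rubber mat. Only then press the sorter's red button fully down, and leave the other things on the table where they are.

Things in the scene. Friction and masses are not known exactly. Their poses are not given: they have to be found in the camera images.
- dock: fixed dark steel base plate 110 (x) x 285 (y) x 20 mm; origin on the table under the centre of its pocket. Aluminium fences 10 mm thick rise 58 mm above the plate round the pocket: a wall at the +y end, a 60 mm wide clamp jaw at the -y end, and on the x sides a 22 mm long fence at each corner, leaving 54 mm wide finger gaps between. The clamp bolt stands 125 mm from the origin towards -y
- pocket (a point): centre of the pocket floor, 20 mm above the table; axes as the dock's. The pocket is 64 mm (x) by 98 mm (y) inside. The jaw creeps in by 3 mm as the bolt is tightened and leaves the parts free
- block: cartridge block, solid aluminium 56 (x) x 90 (y) x 22 mm thick with two dark dots on top, 0.28 kg; origin at the centre of its underside; goes in first
- spacer0: grey plastic spacer frame, 56 (its x) x 90 (its y) x 10 mm with a 30 x 54 mm window, 70 g; origin at the centre of its underside. One to three of these are present; an absent one reads None from the start
- spacer1: grey plastic spacer frame, 56 (its x) x 90 (its y) x 10 mm with a 30 x 54 mm window, 70 g; origin at the centre of its underside. One to three of these are present; an absent one reads None from the start
- spacer2: grey plastic spacer frame, 56 (its x) x 90 (its y) x 10 mm with a 30 x 54 mm window, 70 g; origin at the centre of its underside. One to three of these are present; an absent one reads None from the start
- cover: steel cover plate 56 (x) x 90 (y) x 10 mm with a round disc 48 mm across and 10 mm high on its top, 0.25 kg; origin at the centre of the plate's underside; goes on last, disc up
- wrench: loose click wrench, 0.37 kg, 255 mm long, 24 mm high. Origin on its socket's axis at the underside; handle along +x. Socket: square through-opening 45 mm inside, ring 63 mm outside, in the handle's 100 mm round collar; sides parallel to the wrench's x, y when untripped. Black rubber grip from 95 to 205 mm along +x, 26 mm wide (y), 24 mm high, underside level with the socket's
- wrench_grip (a point): point in the middle of the rubber grip, 135 mm from the socket axis and 12 mm above the wrench's underside; axes as the wrench's
- wrench_end (a point): point at the end of the handle, 200 mm from the socket axis, at underside level
- click (a joint): the wrench's breakaway joint, rad: 0 untripped; angle by which the handle has turned clockwise past the socket ring. Slips at about 0.9 N m and stays where left; tripped from 0.15, must not pass 0.6 (stop at 0.8). Untripped, socket and handle turn as one; tripped, white marks on both no longer line up
- nut_seat (a point): on the bolt's vertical axis on top of its 72 mm wide flange, 45 mm above the table, where the socket's underside rests; axes turn with the bolt (equal to the dock's at joint bolt = 0). Square head 40 mm across flats, 22 mm high, plus a 34 mm nose 4 mm high; its sides are 0.7 rad counter-clockwise of the point's axes, so parallel to the dock's at joint bolt = 0.7
- bolt (a joint): turn of the clamp bolt, rad, growing clockwise seen from above: starts between 0 and 0.3, hard stop (tight) at 0.7; turns against about 0.35 N m and stays where left. With the handle on the dock's -y side there is room for the whole swing
- mat: fixed black rubber mat 300 (x) x 140 (y) x 3 mm, the wrench's place; origin at the centre of its underside
- button (a joint): travel of the sorter's red push button, m: 0 up, 0.007 fully down (5 N), springs back; pressed counts from 0.005
- button_top (a point): centre of the top face of the red button, 38 mm across, which stands on the sorter's grey housing (housing top 85 mm above the table); pressed straight down
- sorter: fixed grey housing of the sorter, 200 (x) x 340 (y) x 85 mm, beyond the dock, with a steel drum and clear hopper on top reaching 140 mm; origin at the centre of its underside
- weight_a: bystander: stainless calibration weight, 48 mm across, 70 mm high; origin under its centre
- weight_b: bystander: smaller stainless weight, 38 mm across, 56 mm high; origin under its centre
- divider: bystander: black chip divider bar 200 (x) x 22 x 28 mm; origin under its centre
- scoop: bystander: clear scoop, tray 120 x 80 x 40 mm with a 90 mm handle to its -x; origin under the tray's centre
- jar: bystander: squat glass jar of ivory balls, 96 mm across, 80 mm high; origin under its centre

How it is judged (in metres and radians):
On the way, in this order (a step that is already met when the one before it is completed fails the run):
1. block, all spacers and cover lie stacked flat and square in the pocket, in that order from below (x of block in the frame of pocket between -0.006 and 0.006 m and y of block in the frame of pocket between -0.008 and 0.008 m and angle between the y axis of each of block, spacer0, spacer1, spacer2, cover and the y axis of dock, either way round below 0.1 rad and angle between each of block, spacer0, spacer1, spacer2, cover's own z axis and vertical below 0.06 rad and linear speed of each of block, spacer0, spacer1, spacer2, cover below 0.03 m/s and x of spacer0 in the frame of pocket between -0.006 and 0.006 m and y of spacer0 in the frame of pocket between -0.008 and 0.008 m and x of spacer1 in the frame of pocket between -0.006 and 0.006 m and y of spacer1 in the frame of pocket between -0.008 and 0.008 m and x of spacer2 in the frame of pocket between -0.006 and 0.006 m and y of spacer2 in the frame of pocket between -0.008 and 0.008 m and x of cover in the frame of pocket between -0.006 and 0.006 m and y of cover in the frame of pocket between -0.008 and 0.008 m and z of block in the frame of pocket below 0.003 m and z of cover in the frame of block above 0.026 m and z of spacer0 in the frame of pocket between 0.019 and 0.047 m and z of cover in the frame of spacer0 above 0.006 m and z of spacer1 in the frame of pocket between 0.019 and 0.047 m and z of cover in the frame of spacer1 above 0.006 m and z of spacer2 in the frame of pocket between 0.019 and 0.047 m and z of cover in the frame of spacer2 above 0.006 m), for 0.4 s.
2. with the wrench's socket seated on the clamp bolt, the bolt is tight and the wrench has tripped (value of joint bolt above 0.66 rad and value of joint click above 0.15 rad and distance between wrench and nut_seat below 0.012 m), for 0.1 s.
3. the wrench lies back on its mat (x of wrench in the frame of mat between -0.15 and 0.15 m and y of wrench in the frame of mat between -0.07 and 0.07 m and z of each of wrench, wrench_end in the frame of mat below 0.015 m and x of wrench_end in the frame of mat between -0.15 and 0.15 m and y of wrench_end in the frame of mat between -0.07 and 0.07 m and linear speed of wrench below 0.03 m/s), for 0.3 s.
4. the red button is pressed fully down (value of joint button above 0.005 m), for 0.05 s.
At the end, for the whole second after the job is handed in: Block on the pocket floor, all spacers present on it, cover on top: within 6 mm across and 8 mm along of the pocket centre, square within 0.1 rad, flat, at rest; bolt tight (above 0.66 rad); wrench at rest with socket centre and handle end over the mat (all of step 1 and all of step 3 and value of joint bolt above 0.66 rad); the robot touches nothing.
It fails at once if a weight, the divider bar, the scoop or the jar is shoved more than 4 cm or knocked over (distance of any of weight_a, weight_b, divider, scoop, jar from where it was at the start of the episode above 0.04 m or angle between any of weight_a, weight_b, divider, scoop, jar's own z axis and vertical above 0.5 rad).
It fails at once if the red button is pressed before the clamp bolt is tight (value of joint button above 0.0045 m and value of joint bolt below 0.62 rad).
It fails at once if the wrench handle is driven more than 0.6 rad past the socket (far beyond its trip) (value of joint click above 0.6 rad).
Of spacer0, spacer1, spacer2 only 1 to 3 are there at a start; the rules pass over those that are not, and their reading is None.
At some moment in a run one of cover, spacer0, spacer1, spacer2, block, wrench may be knocked a few centimetres aside while the robot is not near it.
Once in a run the grip may slacken for a moment while it holds something.
It also fails if it takes over 210 s, if anything falls off the work surface, if the arm or the gripper's body presses on something with over 40 N, if the wrist force passes 120 N, or if a joint passes its speed limit or range.

## Working session

There is one attempt and no reset: what is moved stays moved. The work goes in short steps, each a Python script; the robot and the scene stay as the last script left them, time stands still between calls to the robot, and variables do not carry over. Pictures are saved under pics/ and viewed, at most 14 in all, crops included, and the job is handed in when it is done.

```bash
ls; mkdir -p pics; python3 - <<'E'
from rig import robot
import cv2, numpy as np
for n in("scene","top"):
    i=robot.camera_info(n); print(n,i["vfov"],i["cx"],i["cy"],np.round(i["view"],4).tolist(), {k:v for k,v in i.items() if k not in("vfov","cx","cy","view")})
    cv2.imwrite(f"pics/{n}0.png",robot.grab_frame(n)[:,:,::-1])
print(robot.get_state())
E
```

```text
pics
rig.py
scene 52.3035618895542 316.59105674801845 202.64848503200358 [[0.819, 0.5735, 0.0171, -0.4757], [0.4222, -0.5823, -0.6947, -0.1579], [-0.3884, 0.5762, -0.7191, 1.2643], [0.0, 0.0, 0.0, 1.0]] {}
top 57.202100403699745 319.07253470761884 199.02722866191792 [[0.015, -0.9997, 0.0213, -0.0004], [-0.9856, -0.0184, -0.1682, 0.5752], [0.1686, -0.0185, -0.9855, 1.1344], [0.0, 0.0, 0.0, 1.0]] {}
{'t': 0.1, 'qpos': array([-5.66004156e+01,  2.05862778e+01,  6.37552395e-01, -1.64202916e-02,
       -7.01365137e+01, -1.65077727e+01]), 'qvel': array([ 0.03924744, -0.13722558,  0.13974017,  0.06350113, -0.01846296,
        0.00606941]), 'effort': array([-1.77928672e-03, -5.84162414e+01,  2.93749470e+01,  7.01549694e+00,
        1.01886364e-02, -7.48207776e-05]), 'position': array([ 0.19597655, -0.64546409,  0.23372123]), 'tcp_rot': array([[-9.56883418e-01, -2.90471635e-01, -5.93910923e-04],
       [-2.90472196e-01,  9.56882422e-01,  1.39037308e-03],
       [ 1.64438981e-04,  1.50293955e-03, -9.99998857e-01]]), 'force': array([-0.18843963, -0.47361534,  0.07575558]), 'ft_torque': array([-0.01057211, -0.01435916,  0.03007282]), 'finger_force': 0.0, 'grip_width': 1.001788340690085}
```

View pics/scene0.png

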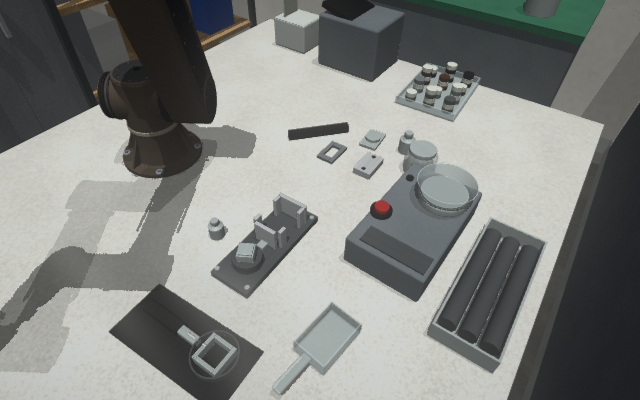

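View pics/top0.png

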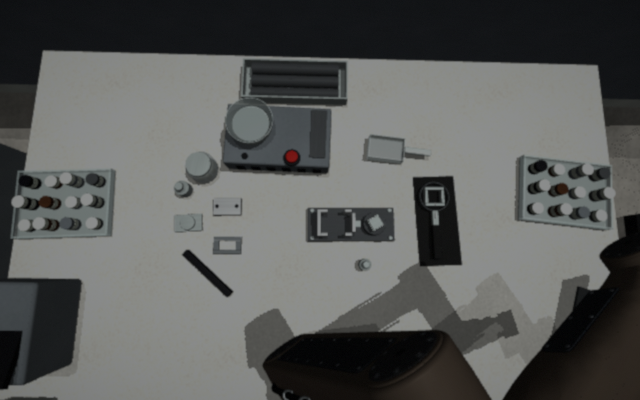

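The top view shows:
- dock at (350,224), with the bolt on the right at (375,222)
- mat and wrench at (436,220), handle towards the robot
- block (227,207), cover (188,222) and one spacer (227,245)
- red button at (291,157)

In the scene view the same parts are at (368,165), (372,138) and (332,152). Only one spacer is present.

```bash
python3 - <<'E'
import cv2
t=cv2.imread("pics/top0.png"); s=cv2.imread("pics/scene0.png")
a=cv2.resize(t[140:275,165:265],None,fx=4,fy=4,interpolation=cv2.INTER_CUBIC)
b=cv2.resize(t[170:275,300:466],None,fx=4.4,fy=4.4,interpolation=cv2.INTER_CUBIC)
c=cv2.resize(s[115:185,310:440],None,fx=4,fy=4,interpolation=cv2.INTER_CUBIC)
cv2.imwrite("pics/a.png",a);cv2.imwrite("pics/b.png",b)
d=cv2.resize(s[180:390,100:330],None,fx=2.8,fy=2.8,interpolation=cv2.INTER_CUBIC);cv2.imwrite("pics/d.png",d)
cv2.imwrite("pics/c.png",c)
E
```

```text
(no output)
```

View pics/a.png

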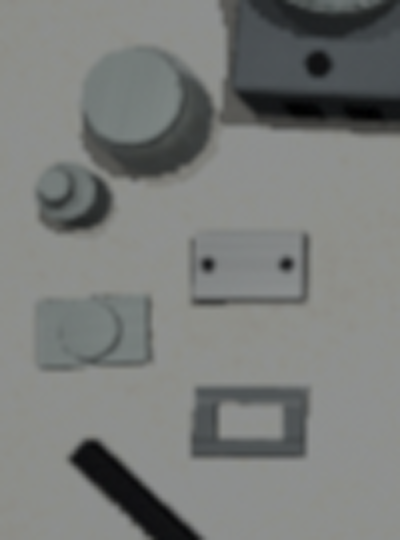

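View pics/b.png

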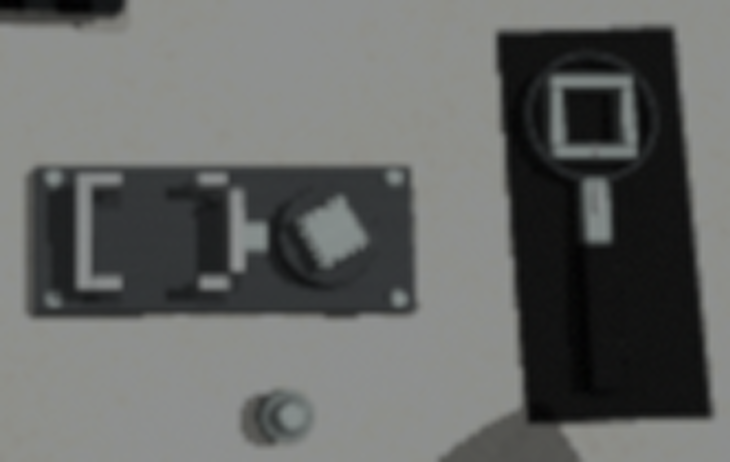

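View pics/d.png

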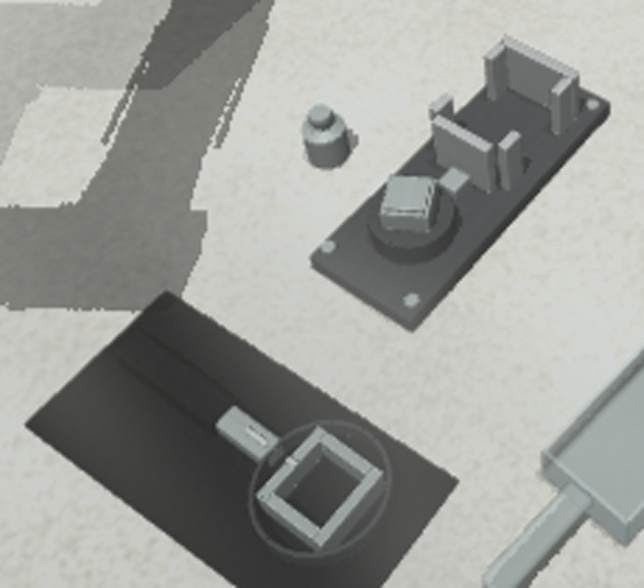

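The crops show:
- block with two dots, crop pixels (208,264) and (287,264)
- cover with its disc at (90,332)
- one spacer with its window
- bolt head turned about 30°
- wrench handle straight towards −x on the mat

Next I'll segment and triangulate.

```bash
python3 - <<'E'
import cv2
t=cv2.imread("pics/top0.png"); s=cv2.imread("pics/scene0.png")
for im,P in((t,dict(table=(250,220),block=(227,203),cover=(199,220),disc=(187,223),spacer=(216,250),plate=(330,235),head=(375,222),fence=(320,225),ring=(424,197),mat=(420,240),collar=(433,213),screw=(312,210))),
 (s,dict(table=(345,190),block=(365,160),cover=(365,146),disc=(373,137),spacer=(323,155),window=(332,152)))):
    for k,(x,y) in P.items(): print(k,im[y,x],cv2.cvtColor(im[y:y+1,x:x+1],cv2.COLOR_BGR2LAB)[0,0])
for name,im in(("t",t),("s",s)):
    for y in ((207,222,245) if name=="t" else (138,152,165)): print(y,cv2.cvtColor(im,cv2.COLOR_BGR2LAB)[y,172:248 if name=="t" else 0].tolist() if 0 else [tuple(map(int,p)) for p in cv2.cvtColor(im,cv2.COLOR_BGR2LAB)[y,(172 if name=="t" else 315):(246 if name=="t" else 395):2]])
E
```

```text
table [138 142 141] [150 127 130]
block [134 134 131] [142 127 128]
cover [124 126 118] [133 125 128]
disc [123 124 117] [131 125 128]
spacer [78 76 72] [ 82 127 126]
plate [55 53 51] [ 56 128 127]
head [141 143 135] [150 125 128]
fence [111 111 108] [119 127 128]
ring [43 44 41] [ 45 126 128]
mat [18 18 18] [ 14 128 128]
collar [115 117 110] [124 125 128]
screw [134 136 128] [143 125 128]
table [200 208 207] [212 126 132]
block [180 180 177] [187 127 128]
cover [106 107 103] [115 126 128]
disc [169 171 163] [177 125 128]
spacer [123 122 117] [130 127 127]
window [205 212 210] [216 126 131]
207 [(151, 127, 129), (150, 127, 130), (150, 127, 129), (150, 127, 129), (150, 126, 130), (151, 127, 130), (151, 126, 130), (150, 127, 130), (151, 127, 129), (151, 127, 128), (151, 126, 130), (150, 127, 130), (151, 126, 130), (150, 127, 130), (151, 127, 129), (151, 127, 131), (151, 126, 130), (150, 127, 130), (152, 127, 129), (152, 126, 130), (128, 127, 130), (128, 127, 128), (77, 128, 127), (112, 127, 128), (139, 127, 128), (139, 127, 128), (140, 127, 128), (140, 127, 127), (140, 127, 128), (141,
[... 2743 characters left out ...]
(211, 127, 131)]
165 [(216, 126, 131), (215, 127, 131), (218, 126, 131), (218, 126, 131), (218, 126, 131), (217, 126, 131), (217, 126, 131), (218, 126, 130), (209, 126, 132), (218, 126, 130), (214, 126, 132), (212, 126, 132), (215, 127, 131), (214, 127, 131), (213, 127, 132), (213, 127, 131), (211, 127, 131), (211, 127, 131), (212, 126, 132), (210, 127, 131), (195, 126, 129), (192, 126, 127), (188, 127, 128), (186, 127, 128), (186, 126, 128), (183, 127, 128), (182, 127, 128), (187, 127, 128), (184, 127, 127), (185, 126, 128), (185, 126, 127), (158, 127, 128), (99, 127, 128), (169, 126, 131), (209, 127, 131), (214, 127, 131), (212, 126, 132), (214, 127, 131), (214, 126, 132), (210, 127, 131)]
```

```bash
cat > vis.py <<'E'
import cv2, numpy as np
from rig import robot
CAM={n:robot.camera_info(n) for n in("scene","top")}
def K(n):
    c=CAM[n]; f=200/np.tan(np.radians(c["vfov"]/2)); return np.array([[f,0,c["cx"]],[0,f,c["cy"]],[0,0,1.]])
def ray(n,p):
    V=np.array(CAM[n]["view"]); R=V[:3,:3]; o=-R.T@V[:3,3]
    return o,R.T@np.linalg.solve(K(n),[p[0],p[1],1.])
def plane(n,p,z):
    o,d=ray(n,p); return o+d*(z-o[2])/d[2]
def tri(pt,ps):
    "midpoint of the two rays and their gap"
    (a,d),(b,e)=ray("top",pt),ray("scene",ps)
    s=np.linalg.lstsq(np.c_[d,-e],b-a,rcond=None)[0]; p,q=a+s[0]*d,b+s[1]*e
    return (p+q)/2,np.linalg.norm(p-q)
def proj(n,P):
    V=np.array(CAM[n]["view"]); c=K(n)@(V[:3,:3]@np.asarray(P)+V[:3,3]); return c[:2]/c[2]
def grab(n,save=None):
    im=robot.grab_frame(n)[:,:,::-1].copy()
    if save: cv2.imwrite(f"pics/{save}.png",im)
    return im
def blobs(im,roi,lo,hi,amin=20,S=4):
    "contours (full-image subpixel coords) with L in lo..hi in roi x0,y0,x1,y1; list of (area, centroid, contour, holes)"
    x0,y0,x1,y1=roi
    L=cv2.cvtColor(im,cv2.COLOR_BGR2LAB)[y0:y1,x0:x1,0]
    L=cv2.resize(L,None,fx=S,fy=S,interpolation=cv2.INTER_LINEAR)
    m=cv2.inRange(L,lo,hi)
    cs,h=cv2.findContours(m,cv2.RETR_CCOMP,cv2.CHAIN_APPROX_NONE)
    f=lambda c:((c.reshape(-1,2)+.5)/S-.5+[x0,y0]).astype(np.float32)
    cen=lambda c:(lambda M:np.array([M["m10"],M["m01"]])/M["m00"])(cv2.moments(c))
    out=[]
    for i,c in enumerate(cs):
        if h[0][i][3]<0 and cv2.contourArea(c)/S/S>=amin:
            ho=[f(cs[j]) for j in range(len(cs)) if h[0][j][3]==i and cv2.contourArea(cs[j])/S/S>3]
            c=f(c); out.append((cv2.contourArea(c),cen(c),c,ho))
    return sorted(out,key=lambda b:-b[0])
def rect(n,c,z):
    "minAreaRect of a contour cast on plane z: centre, short, long, angle (deg, of long side from world y)"
    P=np.array([plane(n,p,z)[:2] for p in c],np.float32)
    b=cv2.boxPoints(cv2.minAreaRect(P)); e1,e2=b[1]-b[0],b[2]-b[1]
    if np.linalg.norm(e1)>np.linalg.norm(e2): e1,e2=e2,e1
    a=np.degrees(np.arctan2(-e2[0],e2[1])); a=(a+90)%180-90
    return b.mean(0),np.linalg.norm(e1),np.linalg.norm(e2),a
E
python3 - <<'E'
from vis import *
np.set_printoptions(precision=4,suppress=True)
t=cv2.imread("pics/top0.png"); s=cv2.imread("pics/scene0.png")
T=dict(block=(205,192,248,222),cover=(170,210,208,236),spacer=(208,232,248,259))
S=dict(block=(347,147,388,182),cover=(355,124,390,152),spacer=(312,137,352,167))
for k,h in dict(block=.022,cover=.01,spacer=.01).items():
    a=blobs(t,T[k],0,145)[0]; b=blobs(s,S[k],0,200)[0]
    print(k,a[0],b[0],"tri",*tri(a[1],b[1]),"top",rect("top",a[2],h/2),"scene",rect("scene",b[2],h/2),len(a[3]),len(b[3]))
    if k=="spacer":
        w=a[3][0];v=b[3][0]; print(" win",tri(w.mean(0),v.mean(0)),rect("top",w,h/2),rect("scene",v,h/2))
d=[blobs(im,r,0,th,4) for im,r,th in((t,(213,198,242,215),115),(s,(352,150,384,176),150))]
for D in d: print("dots",[(round(float(x[0]),1),x[1]) for x in D])
for nm,im,roi,lo in(("fence",t,(300,200,400,245),100),("dockS",s,(205,185,325,300),150),("wrench",t,(410,172,465,270),80),("wrenchS",s,(110,280,265,399),110)):
    print(nm,[(round(float(x[0]),1),x[1],cv2.boundingRect(x[2].round().astype(int)),[cv2.contourArea(q) for q in x[3]]) for x in blobs(im,roi,lo,255,8)])
print("plate",rect("top",blobs(t,(300,195,402,250),0,110)[0][2],.02))
print("mat",rect("top",blobs(t,(405,165,470,275),0,70)[0][2],.003))
for im,n in((t,"top"),(s,"scene")):
    i=im.astype(int); m=((i[:,:,2]>1.6*i[:,:,1])&(i[:,:,2]>90)).astype(np.uint8)
    _,_,st,ce=cv2.connectedComponentsWithStats(m); 
    for q in range(1,len(st)):
        if st[q][4]>60: print("red",n,st[q],ce[q])
E
```

```text
block 609.8125 549.75 tri [0.5501 0.3129 0.0058] 0.0011947279673477323 top (array([0.5498, 0.3122], dtype=float32), np.float32(0.06740737), np.float32(0.10394252), np.float32(1.6727905)) scene (array([0.5512, 0.3103], dtype=float32), np.float32(0.0703131), np.float32(0.12110166), np.float32(1.3010406)) 1 0
cover 584.09375 376.5 tri [0.4954 0.4385 0.0012] 0.0020044433043647698 top (array([0.4965, 0.4377], dtype=float32), np.float32(0.066862166), np.float32(0.101544954), np.float32(3.871933)) scene (array([0.4962, 0.4359], dtype=float32), np.float32(0.06499997), np.float32(0.11048895), np.float32(4.781067)) 0 0
spacer 592.46875 432.03125 tri [0.4241 0.3066 0.0014] 0.0016967583991041328 top (array([0.4247, 0.3064], dtype=float32), np.float32(0.06316383), np.float32(0.10148572), np.float32(0.9455414)) scene (array([0.4248, 0.3038], dtype=float32), np.float32(0.06683929), np.float32(0.10703441), np.float32(1.1122437)) 1 1
 win (array([0.4244, 0.3058, 0.0021]), np.float64(0.0022331362506706324)) (array([0.4258, 0.3059], dtype=float32), np.float32(0.023468368), np.float32(0.04778692), np.fl
[... 1294 characters left out ...]
9]), (432, 210, 7, 16), [])]
wrenchS [(5805.6, array([207.2808, 315.1725]), (110, 280, 155, 119), []), (2844.6, array([138.4517, 376.4464]), (110, 333, 87, 66), []), (1045.6, array([213.7537, 353.2388]), (191, 331, 47, 45), [467.96875]), (217.7, array([187.9235, 334.3008]), (177, 325, 23, 20), []), (156.8, array([239.8456, 285.996 ]), (224, 280, 28, 15), [])]
plate (array([ 0.4977, -0.0932], dtype=float32), np.float32(0.11256718), np.float32(0.28940174), np.float32(1.0394745))
mat (array([ 0.5186, -0.3844], dtype=float32), np.float32(0.1388048), np.float32(0.29931694), np.float32(-87.23101))
red top [286 151  11  11  93] [291.2796 155.8602]
red scene [374 200  16  14 163] [381.5644 206.6564]
```

```bash
python3 - <<'E'
from vis import *
np.set_printoptions(precision=4,suppress=True)
t=cv2.imread("pics/top0.png"); s=cv2.imread("pics/scene0.png")
print("dot+y",tri((216.44,205.69),(373.24,156.39)),"dot-y",tri((236.13,205.58),(363.07,167.94)))
B=blobs(t,(302,202,398,243),100,255,8)
for b in B[:6]:
    z=.078
    P=np.array([plane("top",p,z)[:2] for p in b[2]]); print(b[1],"min",P.min(0),"max",P.max(0),"rect",rect("top",b[2],z), "headrect",rect("top",b[2],.068) if 110<b[0]<200 else "")
h=[b for b in B if abs(b[1][0]-375)<3][0]
H=blobs(s,(225,225,275,290),165,255,8)
print("headS",[(x[0],x[1]) for x in H])
print("head tri",tri(h[1],(246.5,252)))
W=blobs(t,(420,180,448,212),75,255,8)[0]; 
WS=[b for b in blobs(s,(175,325,250,395),105,255,100) if b[3]][0]
print("ring tri outer",tri(W[1],WS[1]),"hole",tri(W[3][0].mean(0),WS[3][0].mean(0)),rect("top",W[2],.027),rect("top",W[3][0],.02),rect("scene",WS[3][0],.02))
c=[b for b in blobs(t,(425,205,445,232),80,255,20)][0]
print("collar",plane("top",c[1],.027), rect("top",c[2],.027))
# grip: dark vs mat
i=cv2.cvtColor(t,cv2.COLOR_BGR2LAB)[:,:,0]
for r in (235,245,255): print(r,i[r,412:462].tolist())
print("button",tri((291.28,155.86),(381.56,206.66)))
E
```

```text
dot+y (array([0.5506, 0.3435, 0.0213]), np.float64(0.0021199975673534305)) dot-y (array([0.5523, 0.2796, 0.021 ]), np.float64(0.0017520744282138571))
[349.5 222. ] min [ 0.4337 -0.2374] max [0.5664 0.0644] rect (array([ 0.4997, -0.0877], dtype=float32), np.float32(0.12785119), np.float32(0.30188957), np.float32(1.059082)) headrect 
[375.4143 222.132 ] min [ 0.4759 -0.1905] max [ 0.5255 -0.1444] rect (array([ 0.5003, -0.167 ], dtype=float32), np.float32(0.037923142), np.float32(0.039437797), np.float32(-59.381035)) headrect (array([ 0.5014, -0.1687], dtype=float32), np.float32(0.03825675), np.float32(0.039784748), np.float32(-59.381157))
[320.2028 221.8883] min [ 0.4568 -0.0168] max [0.54   0.0154] rect (array([ 0.4984, -0.0009], dtype=float32), np.float32(0.03131057), np.float32(0.08282253), np.float32(-89.08919)) headrect (array([ 0.4995, -0.0012], dtype=float32), np.float32(0.031586003), np.float32(0.08355109), np.float32(-89.08919))
[354.9053 222.4593] min [ 0.471  -0.1194] max [ 0.5297 -0.0936] rect (array([ 0.5003, -0.1065], dtype=float32), np.float32(0.0257923), np.float32(0.05
[... 1414 characters left out ...]
))
235 [151, 151, 151, 149, 121, 56, 18, 12, 15, 14, 15, 12, 14, 12, 15, 14, 9, 7, 6, 3, 3, 7, 10, 12, 15, 15, 14, 12, 12, 12, 15, 15, 14, 15, 14, 14, 14, 12, 14, 12, 14, 15, 12, 14, 12, 19, 57, 115, 148, 151]
245 [151, 151, 151, 151, 148, 119, 47, 15, 14, 15, 12, 14, 14, 15, 15, 12, 12, 7, 8, 3, 2, 5, 9, 12, 12, 14, 14, 12, 12, 12, 15, 12, 12, 15, 14, 14, 14, 14, 14, 15, 12, 14, 12, 15, 12, 12, 19, 58, 115, 147]
255 [151, 152, 151, 151, 151, 148, 119, 47, 15, 14, 12, 14, 14, 14, 14, 12, 12, 10, 7, 5, 3, 3, 6, 12, 12, 14, 14, 14, 14, 12, 12, 12, 12, 12, 14, 12, 14, 12, 14, 14, 15, 14, 14, 12, 14, 14, 12, 19, 58, 116]
button (array([0.7008, 0.0988, 0.1022]), np.float64(0.0020570035432165446))
```

Measured values, all consistent with the given sizes:
- Pocket at about (0.499, −0.0437), yaw 1.0°; fence spacing is 80.7 mm against 81 mm.
- Bolt at (0.5013, −0.1687), head 29.6° from the dock, so bolt is about 0.18 rad.
- Block dots at z = 21 mm.

I'll place the block first.

```bash
cat > act.py <<'E'
from vis import *
np.set_printoptions(precision=4,suppress=True)
POCK=np.array([.4991,-.0437]); DY=1.03
def R(yaw,flip=False):
    "tool down, closing line at yaw degrees from world x"
    a=np.radians(yaw+(180 if flip else 0)); y=np.array([np.cos(a),np.sin(a),0]); z=np.array([0,0,-1.])
    return np.c_[np.cross(y,z),y,z]
def best(pos,yaw):
    q=robot.get_state()["qpos"]; c=[]
    for f in(0,1):
        s=robot.ik(pos,R(yaw,f))
        if s is not None: c.append((np.abs(np.array(s)-q).max(),f))
    return R(yaw,min(c)[1])
def st(msg=""):
    s=robot.get_state(); print(msg,"t %.1f"%s["t"],s["position"],"F",s["force"],"Tz %.2f"%s["ft_torque"][2],"w %.3f f %.1f"%(s["grip_width"],s["finger_force"])); return s
def parts(im=None):
    "part-sized dark blobs in the top view: centre, short, long, yaw, has window"
    im=grab("top") if im is None else im; out=[]
    for a,c,k,h in blobs(im,(120,175,310,330),0,145,400):
        r=rect("top",k,.006)
        if .055<r[1]<.075 and .09<r[2]<.112: out.append((*r,bool([q for q in h if cv2.contourArea(q)>60])))
    return out
def pick(x,y,yaw,off=0,tip=.003):
    u=np.radians(yaw); x,y=x-off*np.sin(u),y+off*np.cos(u)
    r=best([x,y,.15],yaw); robot.move_gripper(1.0)
    robot.goto([x,y,.15],r); robot.servo_line([x,y,tip+.008],speed=.1)
    robot.move_gripper(0.0); st("gripped"); robot.servo_line([x,y,.16],speed=.12); return st("lifted")
def place(level,off=0,tip=.003,dx=0,dy=0):
    "set the held part down in the pocket, its underside `level` above the floor"
    u=np.radians(DY); x,y=POCK[0]+dx-(off+dy)*np.sin(u),POCK[1]+dx*np.sin(u)+(off+dy)*np.cos(u)
    r=best([x,y,.18],DY); robot.servo_line([x,y,.16],r,speed=.2); st("over")
    z=.02+level+tip+.008
    robot.servo_line([x,y,z+.015],speed=.1); st("near"); robot.servo_line([x,y,z+.001],speed=.04); st("down")
def release():
    p=robot.get_state()["position"]; robot.move_gripper(1.0); robot.servo_line([p[0],p[1],.18],speed=.15); st("off")
E
python3 - <<'E'
from act import *
print(parts())
off=-.008
s=pick(.5508,.3119,1.5,off,.004)
if s["grip_width"]>.6:
    place(0,off,.004)
    grab("scene","blk_s");
    release(); im=grab("top","blk_t"); grab("scene","blk_s2"); print(parts(im))
E
```

```text
[(array([0.5506, 0.3133], dtype=float32), np.float32(0.067671195), np.float32(0.104431465), np.float32(1.6667175), False), (array([0.4247, 0.3062], dtype=float32), np.float32(0.06311161), np.float32(0.10142896), np.float32(0.94555664), True), (array([0.4964, 0.4374], dtype=float32), np.float32(0.06680693), np.float32(0.10144949), np.float32(3.8719482), False)]
gripped t 6.1 [0.5509 0.3039 0.0121] F [-1.8883 -0.0112  2.046 ] Tz 0.00 w 0.636 f 30.0
lifted t 7.5 [0.5506 0.3036 0.159 ] F [ 0.126   0.1106 -4.7055] Tz -0.00 w 0.635 f 30.0
over t 9.4 [ 0.4994 -0.0512  0.16  ] F [ 0.2449 -0.5542 -3.3551] Tz -0.03 w 0.639 f 30.0
near t 10.7 [ 0.4998 -0.0516  0.0476] F [ 0.4896  0.5754 -3.3131] Tz 0.02 w 0.639 f 30.0
down t 11.2 [ 0.499  -0.0518  0.0327] F [-0.7129 -0.4546 -2.1075] Tz 0.09 w 0.637 f 30.0
off t 13.1 [ 0.4985 -0.0518  0.1791] F [-0.642  -0.0202  0.2984] Tz 0.02 w 0.999 f 0.0
[]
```

```bash
python3 - <<'E'
import cv2,numpy as np
t=cv2.imread("pics/blk_t.png");s=cv2.imread("pics/blk_s2.png")
cv2.imwrite("pics/m1.png",np.vstack([cv2.resize(t[130:330,130:450],(800,500))[0:300], cv2.resize(s[150:300,190:400],(420,300)).repeat(1,1) if 0 else np.hstack([cv2.resize(s[150:300,190:400],(420,300)),np.zeros((300,380,3),np.uint8)])]))
E
```

```text
(no output)
```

View pics/m1.png

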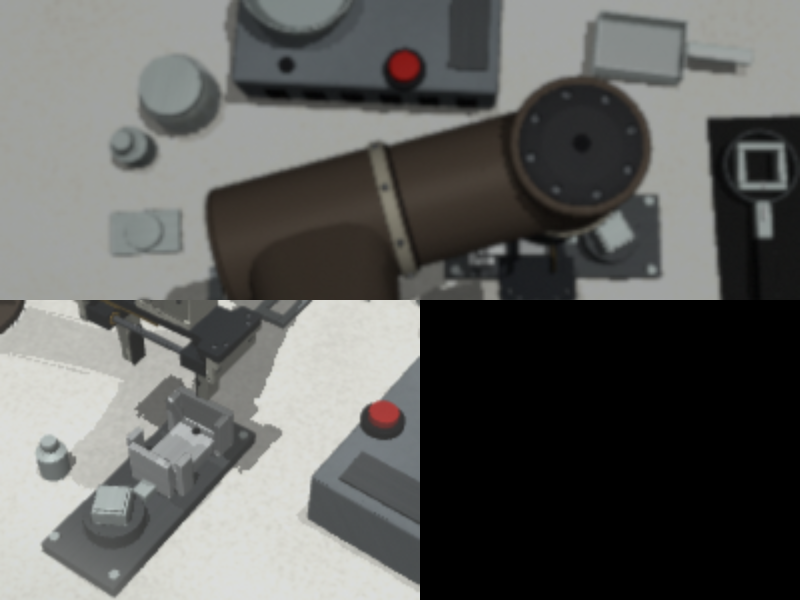

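The block sits in the pocket. In this pose the arm hides the spacer from the top camera, so I'll look from the start pose instead.

```bash
sed -i 's|    for a,c,k,h in blobs(im,(120,175,310,330),0,145,400):|    th=int(np.median(cv2.cvtColor(im,cv2.COLOR_BGR2LAB)[185:260,130:300,0]))-6\n    for a,c,k,h in blobs(im,(120,175,310,330),0,th,400):|' act.py
cat >> act.py <<'E'
def look(): robot.movej([-56.6,20.5,.7,0,-70.1,-16.5])
def dock(im):
    "bright things in the pocket, top view, cast at z"
    return blobs(im,(302,202,398,243),100,255,4)
E
python3 - <<'E'
from act import *
look(); im=grab("top","l1"); P=parts(im); print(P); s=grab("scene","l1s")
w=[p for p in P if p[4]]
if len(w)==1 and np.hypot(*(w[0][0]-POCK))>.15:
    c=w[0]; s=pick(c[0][0]+.0005,c[0][1],c[3])
    if s["grip_width"]>.6:
        place(.022); release(); look(); im=grab("top","l2"); grab("scene","l2s"); print(parts(im))
E
```

```text
[(array([0.4247, 0.3062], dtype=float32), np.float32(0.06311167), np.float32(0.10136334), np.float32(0.94555664), True), (array([0.4965, 0.4375], dtype=float32), np.float32(0.06654474), np.float32(0.10153744), np.float32(4.304718), False)]
gripped t 21.5 [0.4252 0.3062 0.0111] F [-1.0253  0.1784  1.198 ] Tz -0.01 w 0.634 f 30.0
lifted t 22.9 [0.4249 0.3058 0.1592] F [ 0.832   0.8931 -0.1599] Tz 0.06 w 0.634 f 30.0
over t 24.8 [ 0.499  -0.0432  0.16  ] F [-0.5463  0.0926  0.3115] Tz 0.04 w 0.635 f 30.0
near t 25.9 [ 0.4996 -0.0436  0.0685] F [-0.8631 -0.3332 -0.2172] Tz 0.01 w 0.633 f 30.0
down t 26.4 [ 0.4989 -0.0437  0.0538] F [-0.0271 -0.3224 -0.4524] Tz -0.00 w 0.631 f 30.0
off t 28.1 [ 0.4983 -0.0438  0.1791] F [-0.3919 -0.2865 -0.1255] Tz -0.00 w 1.000 f 0.0
[(array([0.4965, 0.4376], dtype=float32), np.float32(0.06654348), np.float32(0.101427905), np.float32(4.6240997), False)]
```

```bash
python3 - <<'E'
from act import *
s0=pick(.4965,.4382,4.1)
if s0["grip_width"]>.6:
    place(.032); release(); look(); im=grab("top","l3"); s=grab("scene","l3s"); print(parts(im))
    cv2.imwrite("pics/m2.png",np.hstack([cv2.resize(im[170:275,300:466],(400,253),interpolation=2)[:250],cv2.resize(s[180:260,250:330],(250,250),interpolation=2)]))
E
```

```text
gripped t 37.0 [0.4963 0.4381 0.011 ] F [-2.2773 -0.2072  2.7251] Tz 0.01 w 0.634 f 30.0
lifted t 38.3 [0.4962 0.4378 0.159 ] F [ 0.4423 -0.5597 -2.6433] Tz -0.00 w 0.637 f 30.0
over t 40.9 [ 0.4992 -0.0432  0.16  ] F [ 0.1523  0.6858 -2.3684] Tz 0.02 w 0.632 f 30.0
near t 41.9 [ 0.4996 -0.0436  0.0785] F [-0.9655 -0.1465 -1.8212] Tz -0.01 w 0.632 f 30.0
down t 42.4 [ 0.499  -0.0437  0.0638] F [ 0.0765  0.155  -2.6958] Tz -0.01 w 0.633 f 30.0
off t 44.0 [ 0.4983 -0.0438  0.1791] F [ 0.7362 -0.6595 -0.3071] Tz 0.02 w 0.999 f 0.0
[]
```

View pics/m2.png

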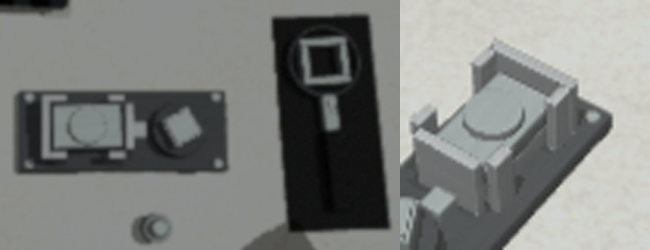

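The block, spacer and cover are all inside the fences, with the cover disc up and in the middle. Now I'll check the wrench's reach and the joint-6 range for both tool flips.

```bash
cat >> act.py <<'E'
def ring(im):
    b=[b for b in blobs(im,(405,165,470,275),75,190,100) if any(100<cv2.contourArea(q)<260 for q in b[3])]
    b=[x for x in b if x[0]<700][0]; q=max([h for h in b[3] if cv2.contourArea(h)<260],key=cv2.contourArea)
    return rect("top",b[2],.027),rect("top",q,.027)
BOLT=np.array([.5014,-.1687]); HEAD=30.6; GD=.110
def wp(ang,d=GD,c=BOLT):
    a=np.radians(ang); return c[0]+d*np.cos(a),c[1]+d*np.sin(a)
E
python3 - <<'E'
from act import *
im=cv2.imread("pics/l3.png")
print("disc",plane("top",(336.9,222.7),.072),tri((336.9,222.7),(279.4,216.2)))
print(ring(im))
c=np.array([.5969,-.3727])
for f in(0,1):
    for h,z,cc in((180.9,.014,c),(240,.15,(BOLT+c)/2),(300.6,.15,BOLT),(300.6,.056,BOLT),(270,.056,BOLT),(245,.056,BOLT)):
        x,y=wp(h,GD,cc); print(f,h,robot.ik([x,y,z],R(h-90,f)))
E
```

```text
disc [ 0.497  -0.0473  0.072 ] (array([ 0.4988, -0.0464,  0.0668]), np.float64(0.003486443076055724))
((array([ 0.6005, -0.3735], dtype=float32), np.float32(0.066141695), np.float32(0.06639272), np.float32(4.4208374)), (array([ 0.6003, -0.374 ], dtype=float32), np.float32(0.04500541), np.float32(0.04539994), np.float32(4.1139984)))
0 180.9 [-19.3642  27.491  -21.2357   0.     -41.2733 -69.7358]
0 240 [-18.3486  18.7034 -13.7229   0.     -57.5737 -11.6514]
0 300.6 [ -7.1653  18.841  -13.5173   0.     -57.6417  37.7653]
0 300.6 [ -7.1653  24.5838 -19.0364   0.     -46.3798  37.7653]
0 270 [ -9.5342  21.2878 -24.6811   0.     -44.0311   9.5342]
0 245 [ -9.2477  17.7391 -30.4892   0.     -41.7717 -15.7523]
1 180.9 [-19.3642  27.491  -21.2357   0.     -41.2733 110.2642]
1 240 [-18.3486  18.7034 -13.7229   0.     -57.5737 168.3486]
1 300.6 [  -7.1653   18.841   -13.5173    0.      -57.6417 -142.2347]
1 300.6 [  -7.1653   24.5838  -19.0364    0.      -46.3798 -142.2347]
1 270 [  -9.5342   21.2878  -24.6811    0.      -44.0311 -170.4658]
1 245 [ -9.2477  17.7391 -30.4892   0.     -41.7717 164.2477]
```

The wrench has been knocked since my first look: the ring is now at (0.600, −0.374) with yaw about 4°. I'll re-measure the handle and pick it up.

```bash
python3 - <<'E'
from act import *
look(); im=grab("top","w0"); o,h=ring(im); print(o,h)
c=(o[0]+h[0])/2
k=[b for b in blobs(im,(422,205,450,235),75,190,20) if b[0]<200 and not b[3]]; k=plane("top",k[0][1],.027); print("collar",k)
d=np.degrees(np.arctan2(k[1]-c[1],k[0]-c[0]))%360; y=180+(o[3]+h[3])/2; print(d,y, np.hypot(*(k[:2]-c)))
if abs(d-y)<4:
    a=(d+y)/2; x,yy=wp(a,GD,c); print("grip",a,x,yy)
    robot.move_gripper(1.0); robot.goto([x,yy,.15],R(a-90)); robot.servo_line([x,yy,.014],speed=.1)
    robot.move_gripper(0.0); st("grip"); robot.servo_line([x,yy,.10],speed=.08); st("up")
    s=grab("scene","w1s"); cv2.imwrite("pics/m3.png",cv2.resize(s[240:400,90:330],(600,400),interpolation=2))
    grab("top","w1t")
E
```

```text
(array([ 0.6006, -0.3735], dtype=float32), np.float32(0.06617466), np.float32(0.066388145), np.float32(4.2190247)) (array([ 0.6004, -0.374 ], dtype=float32), np.float32(0.04497622), np.float32(0.045237366), np.float32(4.2835236))
collar [ 0.5291 -0.3784  0.027 ]
183.77478220290936 184.25128 0.07151399837917266
grip 184.0130319705953 0.49075985542387596 -0.3814320188874976
grip t 51.1 [ 0.4908 -0.3815  0.014 ] F [-0.6367 -1.0642 -0.2403] Tz 0.05 w 0.294 f 30.0
up t 52.3 [ 0.4904 -0.3812  0.0993] F [ 0.0584  0.5371 -3.8332] Tz -0.02 w 0.294 f 30.0
```

View pics/m3.png

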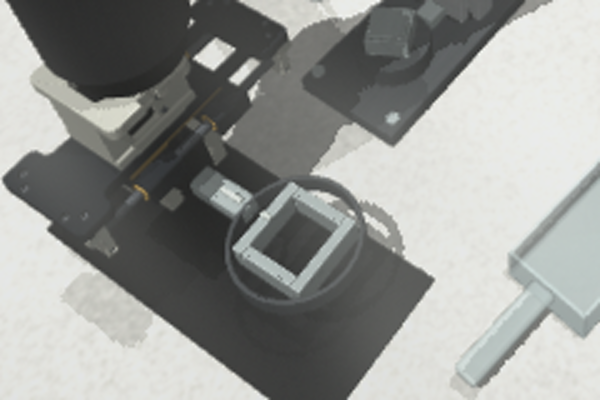

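The wrench is lifted and level. Next I'll bring it over the bolt and check the alignment before lowering.

```bash
python3 - <<'E'
from act import *
for a,c in((222,(BOLT+[.6,-.374])/2+[0,-.04]),(262,BOLT),(-59.4%360,BOLT)):
    x,y=wp(a,GD,c); robot.servo_line([x,y,.105],R(a-90),speed=.12)
robot.dwell(.3); st("hover"); s=grab("scene","w2s"); t=grab("top","w2t")
cv2.imwrite("pics/m4.png",np.hstack([cv2.resize(s[180:330,190:330],(373,400),interpolation=2),cv2.resize(t[170:290,330:450],(400,400),interpolation=2)]))
E
```

```text
hover t 55.4 [ 0.5571 -0.2635  0.1052] F [ 0.2614 -0.4399 -3.7731] Tz 0.02 w 0.298 f 30.0
```

View pics/m4.png

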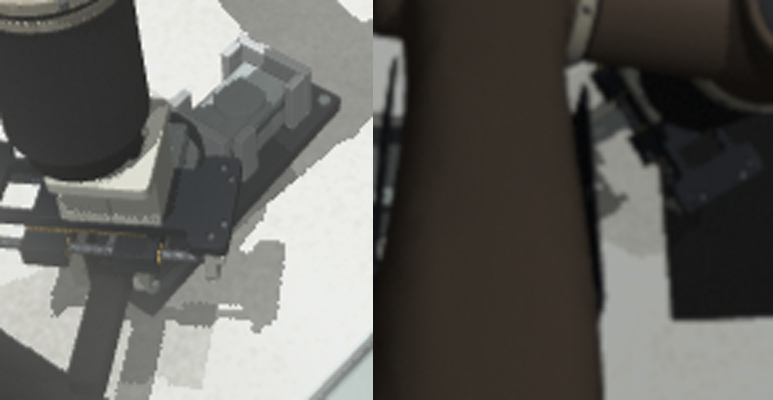

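Both views are blocked here, so I'll lower by force feedback.

```bash
cat >> act.py <<'E'
def lower(x,y,z0,z1,lim=5,step=.003):
    f0=robot.get_state()["force"][2]; z=z0
    while z>z1:
        z=max(z-step,z1); robot.servo_line([x,y,z],speed=.03)
        f=robot.get_state()["force"][2]-f0
        if f>lim: return z,f
    return z,f
E
python3 - <<'E'
from act import *
a=-59.4; x,y=wp(a); r=R(a-90)
robot.servo_line([x,y,.087],r,speed=.05); robot.dwell(.2); st("pre")
T=[(0,0)]+[(k*np.cos(q),k*np.sin(q)) for k in(.0025,.004) for q in np.arange(8)*np.pi/4]
for dx,dy in T:
    robot.servo_line([x+dx,y+dy,.087],speed=.05); robot.dwell(.15)
    z,f=lower(x+dx,y+dy,.087,.0565); s=st(f"try {dx:.4f} {dy:.4f} z {z:.4f} f {f:.1f}")
    if z<.06: break
    robot.servo_line([x+dx,y+dy,.087],speed=.08)
E
```

```text
pre t 56.2 [ 0.5576 -0.2634  0.0873] F [-0.1553  0.6232 -2.9608] Tz -0.01 w 0.292 f 30.0
try 0.0000 0.0000 z 0.0565 f 0.7 t 59.4 [ 0.5575 -0.2634  0.0565] F [ 0.7665 -0.4238 -2.3222] Tz 0.05 w 0.298 f 30.0
```

The socket went onto the head with almost no force. Now I'll turn clockwise while watching the moment about the bolt.

```bash
python3 - <<'E'
from act import *
a0=-59.4
for a in np.arange(a0-2,-111.6,-2):
    x,y=wp(a); robot.servo_line([x,y,.0565],R(a-90),speed=.03)
    s=robot.get_state(); F=s["force"]; r=s["position"]-[BOLT[0],BOLT[1],0]
    M=r[0]*F[1]-r[1]*F[0]; 
    print("%.1f M %.2f Tz %.2f F %s w %.3f"%(a,M,s["ft_torque"][2],F.round(1),s["grip_width"]))
    if np.hypot(*F[:2])>30: break
st("end")
E
```

```text
-61.4 M 0.08 Tz 0.02 F [-0.8  2.9 -3.6] w 0.294
-63.4 M -0.17 Tz 0.23 F [-3.9  4.3 -3. ] w 0.294
-65.4 M -0.21 Tz 0.40 F [-4.3  5.  -2.3] w 0.299
-67.4 M -0.08 Tz 0.25 F [-3.8  7.2 -2.2] w 0.294
-69.4 M -0.04 Tz 0.23 F [-3.9  9.3 -2.9] w 0.294
-71.4 M -0.06 Tz 0.24 F [-3.3  8.2 -2.9] w 0.295
-73.4 M -0.20 Tz 0.27 F [-4.5  8.9 -2.1] w 0.294
-75.4 M -0.17 Tz 0.28 F [-3.8  8.7 -3.2] w 0.295
-77.4 M -0.12 Tz 0.28 F [-3.   8.9 -2.9] w 0.298
-79.4 M -0.22 Tz 0.32 F [-3.6  8.8 -2.1] w 0.294
-81.4 M -0.17 Tz 0.32 F [-2.8  8.5 -2.6] w 0.297
-83.4 M -0.21 Tz 0.36 F [-2.9  8.6 -3.3] w 0.292
-85.4 M -0.32 Tz 0.34 F [-3.6  9.1 -3.7] w 0.295
-87.4 M -0.34 Tz 0.38 F [-3.4  7.9 -3.4] w 0.299
-89.4 M -0.29 Tz 0.41 F [-2.7  8.5 -3.3] w 0.296
-91.4 M -0.34 Tz 0.42 F [-2.9  8.  -3.5] w 0.295
-93.4 M -0.28 Tz 0.43 F [-2.   8.6 -3.7] w 0.295
-95.4 M -0.26 Tz 0.47 F [-1.6  8.2 -3. ] w 0.292
-97.4 M -0.27 Tz 0.56 F [-1.3  8.8 -3.4] w 0.296
-99.4 M -0.09 Tz 0.76 F [ 0.4  7.5 -4.7] w 0.294
-101.4 M -0.08 Tz 0.70 F [ 0.6  7.  -4.9] w 0.296
-103.4 M -0.00 Tz 0.67 F [ 1.3  5.9 -3.6] w 0.295
-105.4 M -0.17 Tz 0.69 F [ 0.1  6.4 -5.4] w 0.297
-107.4 M -0.12 Tz 0.69 F [ 0.6  6.  -4.8] w 0.293
-109.4 M -0.19 Tz 0.73 F [ 0.3  6.3 -4.4] w 0.299
-111.4 M -0.06 Tz 0.66 F [ 1.7  5.8 -6.1] w 0.296
end t 66.5 [ 0.4622 -0.2708  0.0567] F [ 1.6831  5.8254 -6.0647] Tz 0.66 w 0.296 f 30.2
```

The moment steps up at about −98° (tight) and then levels off: the joint is slipping, so it has tripped. I'll go 3.5° further for margin, ease off and lift.

```bash
python3 - <<'E'
from act import *
for a in(-113.4,-115):
    x,y=wp(a); robot.servo_line([x,y,.0565],R(a-90),speed=.03)
st("tripped"); robot.dwell(.3)
x,y=wp(-112); robot.servo_line([x,y,.0565],R(-112-90),speed=.03); st("eased")
for z in(.062,.07,.08,.09,.105): robot.servo_line([x,y,z],speed=.04); st("lift")
x,y=wp(-112,GD,BOLT+[.02,-.09]); robot.servo_line([x,y,.105],speed=.1); s=grab("scene","w3s"); t=grab("top","w3t")
cv2.imwrite("pics/m5.png",np.hstack([cv2.resize(s[180:330,190:330],(373,400),interpolation=2),cv2.resize(t[170:290,330:450],(400,400),interpolation=2)]))
E
```

```text
tripped t 67.0 [ 0.4557 -0.2682  0.0567] F [ 2.3302  4.2373 -5.9835] Tz 0.65 w 0.294 f 30.2
eased t 67.7 [ 0.4602 -0.2705  0.0565] F [ 1.188   5.1412 -2.9474] Tz 0.16 w 0.295 f 30.0
lift t 68.0 [ 0.4599 -0.2702  0.0619] F [ 1.2295  6.6841 -5.0965] Tz 0.16 w 0.296 f 30.0
lift t 68.3 [ 0.4601 -0.2698  0.0698] F [ 2.2234  9.0587 -6.257 ] Tz 0.21 w 0.298 f 30.0
lift t 68.7 [ 0.4607 -0.2692  0.0796] F [ 4.3154 12.3674 -6.8793] Tz 0.24 w 0.293 f 30.0
lift t 69.1 [ 0.4612 -0.2683  0.0893] F [ 7.5614 17.3361 -9.9408] Tz 0.31 w 0.295 f 30.0
lift t 69.6 [ 0.4613 -0.2669  0.1034] F [ 10.1     23.8078 -13.9206] Tz 0.30 w 0.293 f 30.0
```

View pics/m5.png

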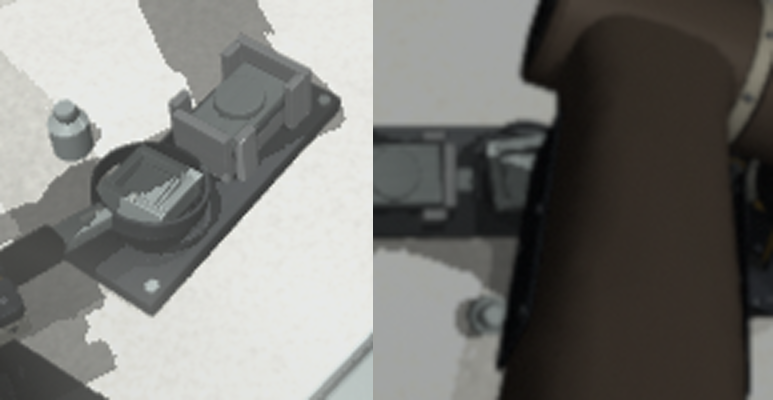

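The socket is still on the head, tilted: it jammed during the lift, and the gripper slid along the handle. I'll check the state and wider views.

```bash
python3 - <<'E'
from act import *
st(); s=grab("scene","w4s"); cv2.imwrite("pics/m6.png",cv2.resize(s[170:360,110:330],(730,600),interpolation=2)[:,:])
E
```

```text
t 70.8 [ 0.4746 -0.3513  0.099 ] F [  1.0152  40.1205 -12.6987] Tz 0.53 w 0.339 f 30.6
```

View pics/m6.png

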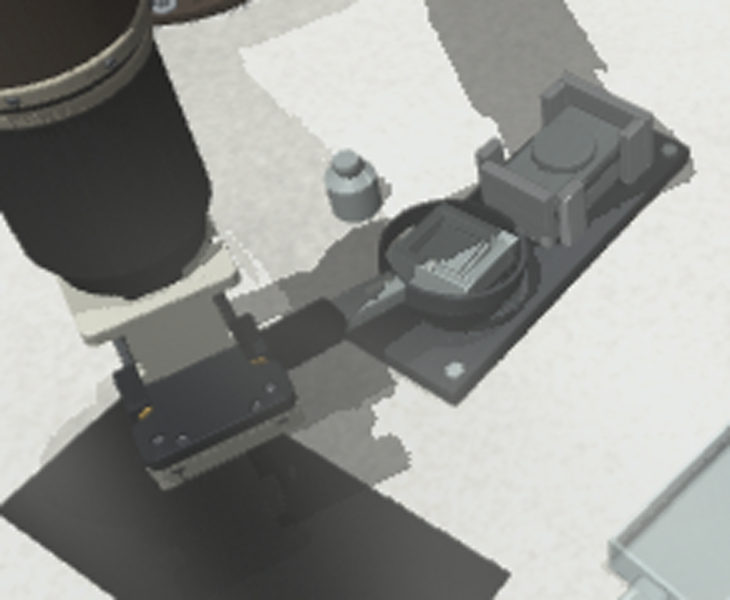

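The wrench is still on the bolt, with the handle now at about −98° and lifted at the end. I'll ease the load, lower the handle level, release it and look again.

```bash
cat >> act.py <<'E'
def ease(z=None,k=1.5e-4,n=6,lim=2.0,speed=.03,up=.004):
    "move in steps along the sideways force to null it, going to height z"
    p=robot.get_state()["position"].copy(); tx=p.copy(); i=0
    while True:
        F=robot.get_state()["force"]; tx[:2]+=np.clip(k*F[:2],-.003,.003)
        if z is not None: tx[2]+=np.clip(z-tx[2],-up,up)
        robot.servo_line(tx,speed=speed); i+=1
        if i>=n and (z is None or abs(tx[2]-z)<1e-4): break
    return st("eased")
E
python3 - <<'E'
from act import *
ease(n=8); ease(.056,n=5)
robot.move_gripper(.55); st("open"); robot.move_gripper(1.0)
p=robot.get_state()["position"]; robot.servo_line([p[0],p[1],.17],speed=.15); look()
t=grab("top","w5t"); s=grab("scene","w5s")
cv2.imwrite("pics/m7.png",np.hstack([cv2.resize(s[180:330,170:330],(427,400),interpolation=2),cv2.resize(t[190:280,340:430],(360,400),interpolation=2)]))
E
```

```text
eased t 73.2 [ 0.4719 -0.3484  0.0992] F [-1.4786 -0.0908 -2.0031] Tz 0.38 w 0.335 f 28.2
eased t 76.3 [ 0.4669 -0.3519  0.0558] F [-3.4545 -1.8286  1.5503] Tz 0.63 w 0.333 f 30.2
open t 76.9 [ 0.4671 -0.3519  0.056 ] F [-0.7148 -0.4728  1.0253] Tz -0.03 w 0.552 f 0.0
```

View pics/m7.png

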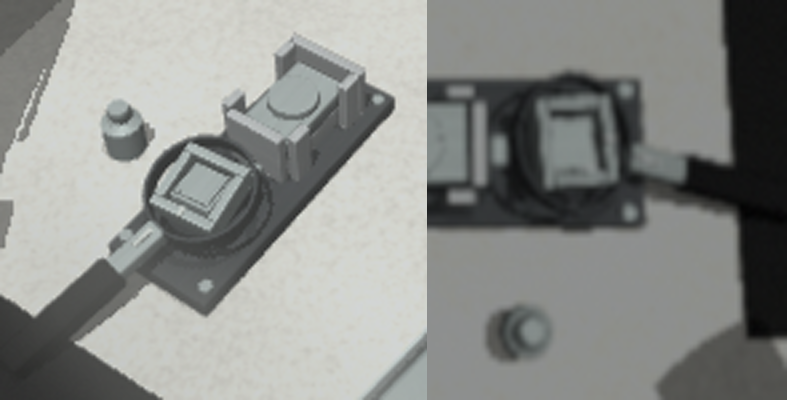

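The wrench hangs on the bolt with its handle drooping. The head is square to the dock, so the bolt looks tight, and the stack is intact. Next I'll triangulate the handle's edge points.

```bash
python3 - <<'E'
from act import *
t=cv2.imread("pics/w5t.png"); s=cv2.imread("pics/w5s.png")
b=[x for x in blobs(t,(395,215,412,240),75,146,10)]; print([(x[0],x[1],cv2.boundingRect(x[2].round().astype(int))) for x in b])
print("grip start",tri((405.2,228.3),(213.1,282)))
print("socket",plane("top",(377.5,221.5),.069))
for z in(.04,.05,.06): print(plane("top",(408.2,230.1),z))
L=cv2.cvtColor(t,cv2.COLOR_BGR2LAB)[:,:,0]
for c in(406,408,410,412,414,416,420,424,428,432): print(c,L[222:252,c].tolist())
E
```

```text
[(81.96875, array([400.5146, 225.9869]), (395, 221, 17, 10)), (40.28125, array([402.212 , 235.4406]), (395, 232, 17, 8))]
grip start (array([ 0.4875, -0.2671,  0.0429]), np.float64(0.005265352652940919))
socket [ 0.5033 -0.1754  0.069 ]
[ 0.4805 -0.2795  0.04  ]
[ 0.4796 -0.2768  0.05  ]
[ 0.4787 -0.2742  0.06  ]
406 [151, 148, 119, 55, 18, 12, 12, 12, 12, 12, 10, 27, 57, 77, 119, 148, 151, 151, 152, 151, 151, 151, 151, 151, 151, 151, 150, 151, 151, 150]
408 [151, 150, 139, 102, 36, 14, 12, 14, 10, 12, 9, 12, 43, 68, 96, 131, 150, 151, 151, 151, 151, 151, 151, 151, 151, 152, 151, 151, 151, 151]
410 [151, 151, 148, 118, 54, 16, 12, 14, 12, 12, 10, 10, 27, 54, 76, 118, 148, 151, 151, 151, 151, 151, 151, 151, 151, 151, 152, 150, 150, 150]
412 [152, 151, 150, 140, 102, 35, 14, 14, 12, 12, 12, 10, 15, 46, 68, 88, 126, 149, 151, 151, 151, 151, 151, 151, 151, 151, 151, 150, 150, 150]
414 [148, 148, 149, 147, 116, 50, 16, 12, 14, 14, 12, 12, 9, 27, 58, 86, 125, 148, 151, 151, 152, 151, 151, 151, 151, 151, 151, 151, 151, 150]
416 [53, 60, 71, 77, 66, 41, 14, 12, 12, 14, 12, 12, 10, 12, 41, 69, 104, 128, 139, 147, 147, 147, 148, 148, 148, 148, 148, 148, 149, 148]
420 [12, 12, 14, 14, 14, 12, 12, 14, 12, 12, 14, 14, 12, 9, 5, 5, 3, 10, 14, 15, 15, 12, 14, 14, 15, 14, 15, 12, 14, 14]
424 [14, 14, 15, 12, 14, 14, 12, 12, 12, 12, 12, 14, 12, 14, 10, 5, 3, 9, 15, 15, 12, 15, 14, 16, 15, 14, 14, 14, 15, 15]
428 [14, 15, 15, 14, 12, 14, 14, 12, 12, 12, 15, 14, 14, 12, 12, 7, 6, 2, 9, 12, 14, 14, 15, 16, 14, 14, 12, 14, 15, 14]
432 [12, 12, 14, 14, 14, 12, 14, 12, 12, 12, 14, 14, 15, 14, 14, 12, 9, 10, 12, 12, 12, 12, 14, 14, 14, 14, 15, 15, 12, 15]
```

```bash
cat >> act.py <<'E'
def hpose(a,tau=0.,d=.112,lift=0.):
    "TCP pose gripping the seated wrench with its handle at world angle a, drooping tau, back-off lift along the tool"
    q=np.radians(a); h=np.array([np.cos(q),np.sin(q),0]); up=np.array([0,0,1.])
    u=h*np.cos(tau)-up*np.sin(tau); n=h*np.sin(tau)+up*np.cos(tau)
    p=np.r_[BOLT,.045]+.036*h+(d-.036)*u+(.011+lift)*n
    y=np.array([np.cos(q-np.pi/2),np.sin(q-np.pi/2),0]); return p,np.c_[np.cross(y,-n),y,-n]
E
python3 - <<'E'
from act import *
a=-102
p,r=hpose(a,.25,lift=.1); print(p,robot.ik(p,r)); robot.goto(p,r)
p,r=hpose(a,.25); robot.servo_line(p,r,speed=.06); st("at")
robot.move_gripper(0.0); st("grip")
for tau in(.2,.15,.1,.05,0):
    p,r=hpose(a,tau); robot.servo_line(p,r,speed=.03); st(f"tau {tau}")
s=grab("scene","w6s"); cv2.imwrite("pics/m8.png",cv2.resize(s[180:330,170:330],(640,600),interpolation=2))
E
```

```text
[ 0.4729 -0.3028  0.1337] [-22.9186  18.8701 -10.9789 -15.7092 -63.7941  18.3402]
at t 83.7 [ 0.4782 -0.2788  0.0372] F [-0.6187  0.3163 -0.1486] Tz 0.01 w 0.998 f 0.0
grip t 84.7 [ 0.4786 -0.2789  0.0372] F [ 2.6363 -2.4436  0.9242] Tz -0.11 w 0.294 f 29.9
tau 0.2 t 85.0 [ 0.478  -0.2786  0.0408] F [ 0.0889 -3.0761 -0.1518] Tz -0.12 w 0.293 f 29.9
tau 0.15 t 85.3 [ 0.4778 -0.2789  0.0445] F [-0.3107 -1.3578  0.1116] Tz -0.05 w 0.293 f 29.9
tau 0.1 t 85.6 [ 0.4777 -0.2789  0.0482] F [-2.0688 -2.9471 -0.0117] Tz 0.02 w 0.292 f 29.9
tau 0.05 t 85.8 [ 0.4778 -0.2787  0.052 ] F [-1.2536 -3.2831 -0.0713] Tz 0.06 w 0.292 f 29.9
tau 0 t 86.1 [ 0.4779 -0.2784  0.0559] F [-0.6107 -3.1924 -0.744 ] Tz 0.06 w 0.297 f 29.9
```

View pics/m8.png

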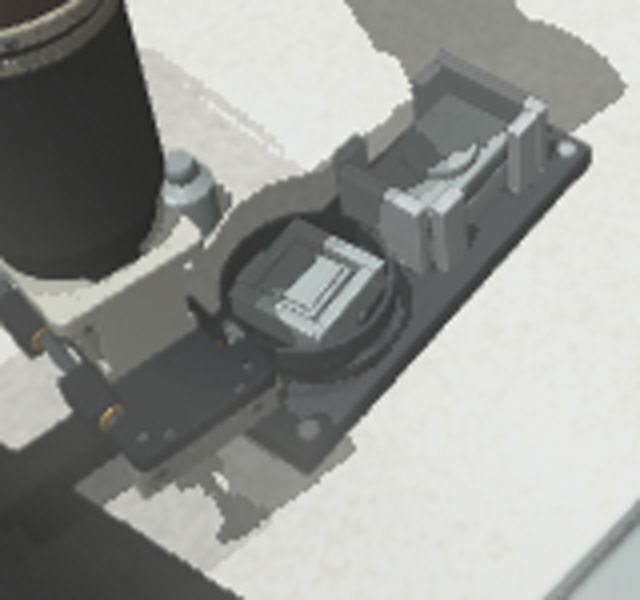

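The wrench is close to level on the head and the forces are small. I'll re-tighten to confirm, up to the old trip angle only, then ease back mid-play and lift while nulling the side forces.

```bash
python3 - <<'E'
from act import *
a=-102
while a>-115.5:
    a-=1.5; p,r=hpose(a); robot.servo_line(p,r,speed=.03); s=robot.get_state()
    F=s["force"]; v=s["position"]-np.r_[BOLT,0]; M=v[0]*F[1]-v[1]*F[0]
    print("%.1f M %.2f Tz %.2f F %s"%(a,M,s["ft_torque"][2],F.round(1)))
    if s["ft_torque"][2]>.75: break
E
```

```text
-103.5 M -0.15 Tz 0.14 F [-2.6 -5.3  0.1]
-105.0 M 0.03 Tz 0.19 F [-1.7 -7.5 -0.5]
-106.5 M -0.05 Tz 0.21 F [-2.8 -8.   0.3]
-108.0 M -0.03 Tz 0.16 F [-3.  -8.1  0.8]
-109.5 M -0.05 Tz 0.12 F [-3.7 -8.9 -0.7]
-111.0 M 0.03 Tz 0.16 F [-3.3 -9.2  0.1]
-112.5 M 0.08 Tz 0.27 F [ -4.2 -11.8  -0.4]
-114.0 M 0.21 Tz 0.27 F [ -4.6 -14.7   0.6]
-115.5 M 0.37 Tz 0.34 F [ -4.3 -16.3  -0.5]
```

The total moment about the bolt reached about 0.7 N m, the earlier trip plateau, so the bolt is tight. Now I'll back off mid-play, null the forces and lift.

```bash
python3 - <<'E'
from act import *
a=-108; p,r=hpose(a); robot.servo_line(p,r,speed=.03); st("back")
s=ease(k=7e-5,n=8)
for z in np.arange(.060,.100,.004):
    tx=robot.get_state()["position"].copy() if z<.061 else tx
    F=robot.get_state()["force"]; tx[:2]+=np.clip(7e-5*F[:2],-.001,.001); tx[2]=z
    robot.servo_line(tx,r,speed=.02); s=st("z %.3f"%z)
    if np.hypot(*s["force"][:2])>15 or s["force"][2]<-12: print("stop"); break
t=grab("scene","w7s"); cv2.imwrite("pics/m9.png",cv2.resize(t[180:330,170:330],(427,400),interpolation=2))
E
```

```text
back t 89.1 [ 0.4664 -0.2752  0.0558] F [-1.2094 -2.4981 -0.2332] Tz 0.12 w 0.292 f 29.9
eased t 91.1 [ 0.4664 -0.2753  0.0558] F [-0.3752 -0.505  -0.5604] Tz 0.03 w 0.296 f 29.9
z 0.060 t 91.4 [ 0.4661 -0.2753  0.06  ] F [ 0.598  -0.1749 -3.0566] Tz 0.00 w 0.297 f 29.9
z 0.064 t 91.8 [ 0.4665 -0.2754  0.0642] F [ 0.384   0.467  -3.6641] Tz -0.00 w 0.294 f 29.9
z 0.068 t 92.1 [ 0.4666 -0.2754  0.0682] F [-0.2088 -0.3607 -3.835 ] Tz -0.04 w 0.297 f 29.9
z 0.072 t 92.5 [ 0.4665 -0.2754  0.0722] F [ 0.1546 -0.7225 -4.1023] Tz 0.02 w 0.298 f 29.9
z 0.076 t 92.8 [ 0.4665 -0.2755  0.0762] F [-0.7923 -0.3804 -2.9312] Tz 0.08 w 0.296 f 29.9
z 0.080 t 93.2 [ 0.4665 -0.2755  0.0802] F [-0.8486  1.3339 -3.747 ] Tz -0.01 w 0.293 f 29.9
z 0.084 t 93.5 [ 0.4664 -0.2754  0.0842] F [ 0.2276 -0.7167 -4.0593] Tz -0.03 w 0.296 f 29.9
z 0.088 t 93.9 [ 0.4664 -0.2754  0.0882] F [ 0.3829  0.4053 -3.2388] Tz 0.03 w 0.290 f 29.9
z 0.092 t 94.2 [ 0.4664 -0.2754  0.0922] F [ 0.4477  0.7234 -2.4908] Tz -0.01 w 0.292 f 29.9
z 0.096 t 94.6 [ 0.4665 -0.2753  0.0962] F [ 0.0682 -0.2198 -3.3097] Tz -0.00 w 0.293 f 29.9
z 0.100 t 94.9 [ 0.4665 -0.2754  0.1002] F [ 0.4094  0.101  -2.7243] Tz -0.04 w 0.294 f 29.9
```

It lifted cleanly. Now the wrench goes back to the mat.

```bash
python3 - <<'E'
from act import *
c=np.array([.5955,-.3806])
robot.servo_line([.4665,-.2754,.115],speed=.08)
for f,a in((.4,232),(.75,208),(1,182.8)):
    x,y=wp(a,.112,BOLT*(1-f)+c*f); robot.servo_line([x,y,.115],R(a-90),speed=.1)
st("over"); robot.servo_line([x,y,.03],speed=.08); z,f=lower(x,y,.03,.0145,4,.002); st(f"down {z} {f}")
robot.move_gripper(1.0); robot.servo_line([x,y,.16],speed=.12); look()
t=grab("top","f0t"); s=grab("scene","f0s"); print(ring(t))
cv2.imwrite("pics/m10.png",np.vstack([cv2.resize(t[165:275,300:466],(604,400),interpolation=2)[:,:],np.hstack([cv2.resize(s[180:260,230:330],(250,200),interpolation=2),cv2.resize(s[280:399,110:265],(260,200),interpolation=2),np.zeros((200,94,3),np.uint8)])]))
E
```

```text
over t 97.3 [ 0.4836 -0.3855  0.115 ] F [-0.3911 -0.0634 -3.707 ] Tz -0.01 w 0.291 f 29.9
down 0.0145 8.398309119457908 t 100.5 [ 0.484  -0.3862  0.0154] F [-0.1096  2.198   5.4369] Tz 0.11 w 0.291 f 30.0
((array([ 0.5989, -0.3799], dtype=float32), np.float32(0.065631755), np.float32(0.06597161), np.float32(-70.191795)), (array([ 0.5991, -0.3801], dtype=float32), np.float32(0.044833884), np.float32(0.045085642), np.float32(20.923782)))
```

View pics/m10.png

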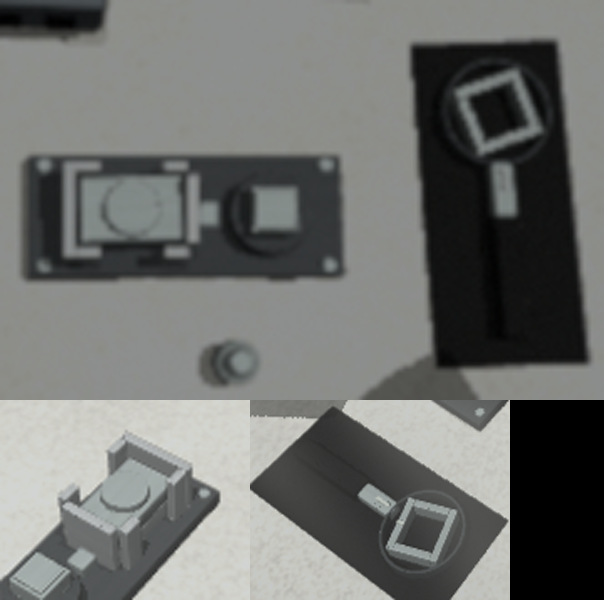

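The wrench lies flat on its mat, with its ring turned about 18° (0.32 rad) past the handle. The head is square and the stack is square inside the fences. I'll verify the head angle, then press the button.

```bash
python3 - <<'E'
from act import *
t=cv2.imread("pics/f0t.png")
h=[b for b in blobs(t,(362,208,388,236),100,255,60) if b[0]<250][0]; hr=rect("top",h[2],.068); print("head",hr)
ang=(hr[3]+45)%90-45-DY; b=.7-np.radians(ang); print("bolt",b)
bt=blobs(t,(318,205,356,240),0,115,10)
if b>.63:
    robot.move_gripper(0.0); x,y=.7008,.0988; r=best([x,y,.2],0)
    robot.goto([x,y,.22],r); robot.servo_line([x,y,.125],speed=.1); f0=robot.get_state()["force"][2]; z=.113
    while z>.096:
        robot.servo_line([x,y,z],speed=.03); f=robot.get_state()["force"][2]-f0; print("%.4f %.1f"%(z,f))
        if f>8: break
        z-=.001
    robot.dwell(.3); st("pressed"); robot.servo_line([x,y,.22],speed=.1); look(); st()
    t=grab("top","f1t"); s=grab("scene","f1s"); print(ring(t))
E
```

```text
head (array([ 0.5022, -0.169 ], dtype=float32), np.float32(0.036364686), np.float32(0.03766902), np.float32(0.9713898))
bolt 0.7010229
0.1130 2.5
0.1120 2.8
0.1110 3.4
0.1100 3.5
0.1090 4.5
0.1080 9.8
pressed t 112.3 [0.7011 0.0989 0.1093] F [-1.6701  2.0098 10.5425] Tz -0.01 w 0.007 f 5.2
 t 116.8 [ 0.1971 -0.646   0.2352] F [ 0.3841 -0.1135 -0.2473] Tz -0.01 w 0.006 f 0.0
((array([ 0.5989, -0.3799], dtype=float32), np.float32(0.0656521), np.float32(0.065959), np.float32(-70.1154)), (array([ 0.5991, -0.3801], dtype=float32), np.float32(0.044833884), np.float32(0.045085642), np.float32(20.923782)))
```

```bash
python3 - <<'E'
from act import *
a=cv2.imread("pics/f0t.png").astype(int); b=cv2.imread("pics/f1t.png").astype(int)
print("dock change",np.abs(a-b)[195:250,300:402].max(),"parts change",np.abs(a-b)[140:275,170:265].max())
for x in blobs(b.astype(np.uint8),(322,209,352,236),122,255,60)[:3]: print(x[0],rect("top",x[2],.062))
print((rect("top",blobs(b.astype(np.uint8),(300,195,402,250),0,110)[0][2],.02)))
E
```

```text
dock change 2 parts change 4
384.6875 (array([ 0.501, -0.044], dtype=float32), np.float32(0.051925663), np.float32(0.08383221), np.float32(1.8863068))
(array([ 0.4973, -0.0932], dtype=float32), np.float32(0.1133495), np.float32(0.28940424), np.float32(1.0394897))
```

The cover is centred within 2 mm and square within 1°, so I'm handing in.

```bash
python3 - <<'E'
from rig import robot
print(robot.job_done())
E
```

```text
the job is handed in; nothing more can be done
None
```

I handed the job in with the cartridge stacked square in the pocket, the bolt tight (about 0.70 rad), the wrench tripped (about 0.32 rad) and back on its mat, and the red button pressed last; the wrench jammed on the bolt at the first lift and needed a regrasp, and I have seen no verdict.

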